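# Set up the injection station: each item to its own holder

### The arm

A 6-joint arm with a two-finger parallel gripper is mounted at the origin on a cart in front of the work surface, level with it; the furniture and walls round the work are solid. World frame = base frame: x ahead of the robot, y to its left, z up, the work surface at z = 0. Lengths are in mm, angles in degrees, forces in N, time in s.
With the tool pointing down it reaches from about 300 to 850 mm from the base axis. Payload 4.2 kg.
Tool frame: the origin (TCP) lies midway between the tips of the shut fingers; the grasp point (between the pads) lies 19 mm behind it; z points along the fingers, y is the line along which they close (so a half turn about z gives the same grasp; the last joint's range is limited). The gripper opens to 91 mm and grips with 3 to 60 N. Pads are 32 mm wide; open, the fingers measure 118 mm over their backs; the gripper's body (76 mm by 178 mm) begins 60 mm behind the grasp point.
Start: joints at [-72.995, 18.312, 89.639, -0, 72.044, -1.146], TCP at [179.132, -546.402, 213.976] pointing down, gripper open.
Joint ranges: [-177.97, 177.97], [-48.28, 115.42], [12.27, 149.76], [-77.06, 257.06], [2.81, 150.46], [-146.56, 146.56]. Speed limits (degrees/s): [147.25, 147.25, 180, 180, 180, 180].

### API

Orientations are given as [roll, pitch, yaw] about the fixed x, y, z axes, in that order (R = Rz(yaw) Ry(pitch) Rx(roll)).
In Python, from workcell import env gives the robot as it stands.
- The arm moves only by the shell command python3 -m jog 'ROWS' [FORCE]. ROWS is a JSON object of lists of equal length, an entry for each row: "jaw": the finger opening in mm, from 0 to 91.2; "slide": the shift along the tool's x, y, z in units of 30 mm (1.0 is 30 mm), a list of three; "spin": the turn about the tool's z in units of 8 degrees (1.0 is 8 degrees). In form: {"jaw": [jaw, ...], "slide": [[dx, dy, dz], ...], "spin": [spin, ...]}. A call has 1 to 10 rows; each row shifts and turns the commanded pose from where the row before left it, along the tool's axes as they then stand; what a row does not reach is not made up. A row lasts 1/10 s, in which the tool goes at most 50 mm and 8.59 degrees, less where a joint would pass 70% of its speed; a pose out of reach is approached as far as the arm can. A call is refused whole if a number of a shift passes 1 or a number of a turn 1, either way. A call with a gripper value outside its range is refused whole. The fingers move at their own pace and stop on an object; FORCE is the grip in N (left out, the last holds). Time passes only in rows, so rows that do not move let the fingers close. It gives the time, the measured TCP pose, the force, the opening and the grip force at its end, in the units of the state.
- env.state(): the state, without advancing time (a new reading comes with each control period).
- env.grab_frame(name): name is "scene" or "top"; returns the picture (480x640x3 uint8, red, green, blue); there is no depth.
- env.camera_model(name): a dict with "fx", "fy", "cx", "cy" (pixels), "camera_from_world" (4x4, takes a point from world to camera coordinates). Camera axes: x right, y up, looking along -z (the intrinsics and any distortion apply to the point x, -y, -z); pixel columns grow to the right and rows downward; lengths in mm; the calibration is good to about 2 mm. A picture is of the moment at which its call begins. camera_model takes no time and is no camera call.
- env.job_done(): hands the job in; it is judged then, once.
The state is a dict: "time_s": time; "qpos": joint angles; "qvel": joint speeds; "effort": joint torques, N m; "ee_pos": TCP position; "ee_rot": TCP orientation; "force": force on the tool from outside, world axes, zero at the start; "torque": the same for the moment, N m; "gripper_width": finger opening in mm; "gripper_force": force on a finger pad.
Only numpy, scipy, OpenCV 4.12 (cv2) and the standard library are available. Lean on these libraries where they do the work, as an engineer would, in place of code of your own. Each camera call takes 0.05 s, during which the arm holds its last target. There are 200 camera calls.

### The job

Set up the injection station: stand the red-capped amber vial in the red ring holder and the blue-capped clear vial in the blue ring holder, lay the tape roll flat in the green dish, and lay the syringe lengthways in the grey oblong tray, all flat on the holders' floors. Keep the vials upright all the time and leave the marker pen and the forceps where they lie.

Things in the scene. Friction and masses are not known exactly. Their poses are not given: they have to be found in the camera images.
- vial_1: loose amber glass vial with red cap and red label band, standing upright; round, 43 mm diameter up to 68 mm, cap 26 mm diameter, 77 mm high in all, 40 to 80 g. Origin: centre of its underside, z up along the vial.
- vial_2: loose clear glass vial with blue cap and blue label band, same size as the amber one: 43 mm diameter up to 68 mm, 77 mm high, 40 to 80 g, standing upright. Origin: centre of its underside, z up along the vial.
- tape_roll: loose cream-coloured roll of tape lying flat; 62 mm outer diameter, 25 mm high, 30 to 60 g; it can be gripped across its diameter. Origin: centre of its underside, z up.
- syringe_1: loose clear plastic syringe without needle, lying flat, 118 mm long along its y axis (nozzle to -y, plunger to +y), barrel 12 mm wide (x) where it can be gripped and 18 mm high, for y from -46 to +32 mm; finger flange 30 mm wide at y = +33 mm; 12 g. Origin: middle of its length, on its underside, z up.
- red_well: round vial holder, a red ring round a white floor; inner diameter 64 mm, outer 82 mm; fixed to the table. Origin: centre of its underside, z up, yaw without meaning. Solid floor 3 mm thick (white, so things rest at z = 3 mm), ring top 10 mm above the table.
- blue_well: round vial holder, a blue ring round a white floor; inner diameter 64 mm, outer 82 mm; fixed to the table. Origin: centre of its underside, z up, yaw without meaning. Solid floor 3 mm thick (white, so things rest at z = 3 mm), ring top 10 mm above the table.
- green_dish: round tape dish, a green ring round a white floor, wider than the vial holders; inner diameter 82 mm, outer 100 mm; fixed to the table. Origin: centre of its underside, z up, yaw without meaning. Solid floor 3 mm thick (white, so things rest at z = 3 mm), ring top 10 mm above the table.
- syringe_tray: oblong grey tray with a white floor, 150 mm long (its y axis) by 60 mm wide (its x axis), fixed to the table; walls 5 mm thick with their tops 9 mm above the table, inside 140 x 50 mm, floor 5 mm thick (things rest at z = 5 mm). Origin: centre of its underside, z up. The syringe may lie in it either way round.
- marker_1: bystander, to be left alone: loose marker pen with white barrel and blue cap lying flat on the table, 132 mm long (its y axis), 14 mm wide, 15 mm high. Origin: middle, on its underside.
- forceps_2: bystander, to be left alone: loose steel thumb forceps lying flat on the table, 132 mm long (its y axis), 19 mm wide, 10 mm high. Origin: middle, on its underside.
Mind the look-alikes: they are no part of the job. Leave any brown look-alike of the red_well alone.

How it is judged (in metres and radians):
At the end, for the whole second after the job is handed in: Amber vial in the red ring, clear vial in the blue ring, tape flat in the green dish: each on the floor, within 0.1 rad of upright and 12 mm of the centre. Syringe flat in the grey tray, within 12 mm across, 15 mm along and 0.3 rad. All at rest (horizontal distance between vial_1 and red_well below 0.012 m and z of vial_1 in the frame of red_well below 0.006 m and angle between each of vial_1, vial_2, tape_roll's own z axis and vertical below 0.1 rad and linear speed of each of vial_1, vial_2, tape_roll, syringe_1 below 0.02 m/s and angular speed of each of vial_1, vial_2, tape_roll, syringe_1 below 0.2 rad/s and horizontal distance between vial_2 and blue_well below 0.012 m and z of vial_2 in the frame of blue_well below 0.006 m and horizontal distance between tape_roll and green_dish below 0.012 m and z of tape_roll in the frame of green_dish below 0.006 m and x of syringe_1 in the frame of syringe_tray between -0.012 and 0.012 m and y of syringe_1 in the frame of syringe_tray between -0.015 and 0.015 m and z of syringe_1 in the frame of syringe_tray below 0.008 m and angle between the y axis of syringe_1 and the y axis of syringe_tray, either way round below 0.3 rad and angle between syringe_1's own z axis and vertical below 0.15 rad); the robot touches nothing.
It fails at once if the amber vial was tipped by more than 0.5 rad (angle between vial_1's own z axis and vertical above 0.5 rad).
It fails at once if the clear vial was tipped by more than 0.5 rad (angle between vial_2's own z axis and vertical above 0.5 rad).
It fails at once if the marker pen was moved by more than 30 mm (distance of marker_1 from where it was at the start of the episode above 0.03 m).
It fails at once if the forceps were moved by more than 30 mm (distance of forceps_2 from where it was at the start of the episode above 0.03 m).
It also fails if it takes over 109 s, if anything falls off the work surface, if the arm or the gripper's body presses on something with over 40 N, if the wrist force passes 120 N, or if a joint passes its speed limit or range.

## Working session

There is one attempt and no reset: what is moved stays moved. The work goes in short steps, Python scripts to look and compute and a shell command to move; the robot and the scene stay as the last step left them, time stands still between calls to the robot, and variables do not carry over. Pictures are saved under pics/ and viewed, at most 14 in all, crops included, and the job is handed in when it is done.

```bash
mkdir -p pics; ls; python3 - <<'E'
from workcell import env
import cv2,numpy as np
for n in("scene","top"):
    im=env.grab_frame(n); cv2.imwrite(f"pics/{n}0.png",im[:,:,::-1])
    c=env.camera_model(n); print(n,{k:(np.round(v,3).tolist() if k!="x" else v) for k,v in c.items()})
s=env.state(); print(s["time_s"],s["ee_pos"],s["ee_rot"],s["gripper_width"])
E
```

```text
pics
scene {'fx': 447.77, 'fy': 447.77, 'cx': 320.164, 'cy': 241.904, 'camera_from_world': [[-0.763, -0.646, -0.019, 414.047], [0.384, -0.477, 0.791, -220.691], [-0.52, 0.596, 0.612, -596.191], [0.0, 0.0, 0.0, 1.0]]}
top {'fx': 521.397, 'fy': 521.397, 'cx': 318.081, 'cy': 237.855, 'camera_from_world': [[0.004, -1.0, 0.012, 8.334], [0.988, 0.006, 0.151, -513.231], [-0.151, 0.011, 0.988, -956.993], [0.0, 0.0, 0.0, 1.0]]}
0.1 [ 178.95878804 -545.96300227  213.20921583] [-1.79909628e+02 -2.31923270e-04  1.81495904e+01] 91.08341077427595
```

View pics/scene0.png

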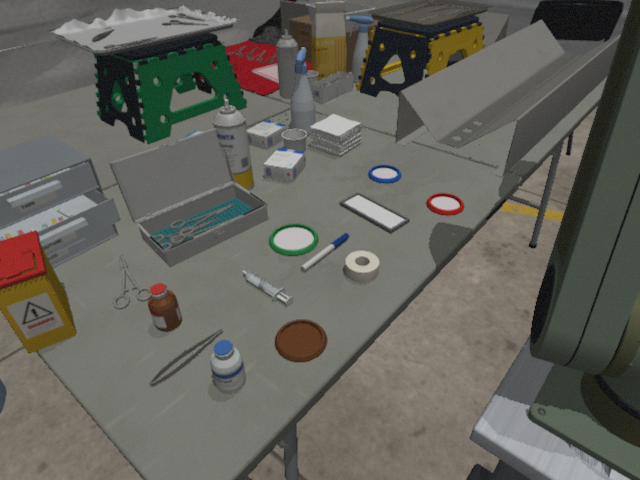

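View pics/top0.png

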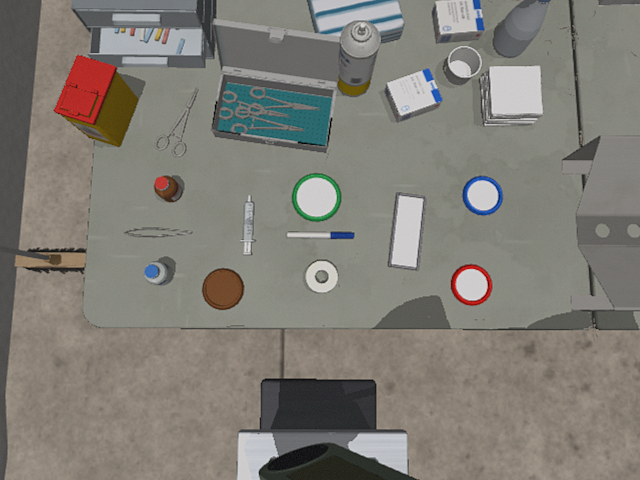

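The scene view shows amber vial (164,307), clear vial (227,367), syringe (267,287), tape (362,265), green dish (294,239), tray (374,212), blue ring (384,174) and red ring (445,204). The brown decoy is at (301,340). In the top view the same things are at (168,187), (157,271), (249,225), (321,277), (316,197), (406,231), (482,195) and (471,285).

```bash
cat > h.py <<'E'
import cv2,numpy as np
from workcell import env
def grab(n,tag=None):
    im=env.grab_frame(n)
    if tag: cv2.imwrite(f"pics/{tag}.png",im[:,:,::-1])
    return im
def ray(n,uv):
    c=env.camera_model(n);M=np.array(c["camera_from_world"]);R,t=M[:3,:3],M[:3,3]
    d=R.T@np.array([(uv[0]-c["cx"])/c["fx"],-(uv[1]-c["cy"])/c["fy"],-1.]);return -R.T@t,d/np.linalg.norm(d)
def plane(n,uv,z):
    o,d=ray(n,uv);return o+d*(z-o[2])/d[2]
def tri(a,b):
    (o,d),(p,e)=ray("scene",a),ray("top",b)
    s=np.linalg.lstsq(np.c_[d,-e],p-o,rcond=None)[0]
    A,B=o+d*s[0],p+e*s[1];return (A+B)/2,np.linalg.norm(A-B)
def blob(im,box,kind):
    x0,y0,x1,y1=box;r=im[y0:y1,x0:x1];h=cv2.cvtColor(r,cv2.COLOR_RGB2HSV).astype(int);H,S,V=h[...,0],h[...,1],h[...,2]
    if kind=="red":m=((H<8)|(H>172))&(S>150)&(V>110)
    if kind=="blue":m=(abs(H-110)<14)&(S>120)
    if kind=="green":m=(abs(H-68)<20)&(S>120)
    if kind=="diff":m=np.abs(r.astype(int)-np.median(r.reshape(-1,3),0)).max(2)>28
    if kind=="bright":m=(V>170)
    m=cv2.morphologyEx(m.astype(np.uint8),cv2.MORPH_CLOSE,np.ones((3,3)))
    c=max(cv2.findContours(m,cv2.RETR_EXTERNAL,cv2.CHAIN_APPROX_NONE)[0],key=cv2.contourArea)+np.array([x0,y0])
    return c
def ctr(c):
    m=cv2.moments(c);return np.array([m["m10"],m["m01"]])/m["m00"]
E
python3 - <<'E'
from h import *
np.set_printoptions(precision=1,suppress=True)
S,T=grab("scene"),grab("top")
for n,k,bs,bt in [("redwell","red",(415,180,475,225),(440,255,500,315)),("bluewell","blue",(355,155,415,195),(455,168,512,222)),
 ("green","green",(255,215,330,265),(282,165,350,228)),("v1cap","red",(140,275,180,310),(145,165,190,200)),("v2cap","blue",(205,330,250,360),(138,255,165,283)),
 ("tape","bright",(335,243,390,290),(297,255,345,300)),("trayfloor","bright",(330,185,415,240),(385,185,430,275)),("syr","diff",(235,260,300,310),(236,185,262,265)),
 ("forceps","diff",(145,323,228,390),(112,220,200,243)),("marker","diff",(297,228,353,275),(282,226,360,246))]:
    a,b=blob(S,bs,k),blob(T,bt,k);p,g=tri(ctr(a),ctr(b))
    print(n,"tri",p,"gap %.1f"%g,"px",ctr(a),ctr(b),"ell",np.array(cv2.fitEllipse(b)[1]),"tri-ell",tri(cv2.fitEllipse(a)[0],cv2.fitEllipse(b)[0])[0])
    if n in("syr","trayfloor","forceps","marker"):
        z={"syr":9,"trayfloor":5}.get(n,6)
        for nm,c in(("scene",a),("top",b)):
            q=np.array([plane(nm,x[0],z)[:2] for x in c],np.float32);r=cv2.minAreaRect(q);print("   ",nm,r, cv2.boxPoints(r).tolist() if n=="syr" else "")
            if n=="syr":
                # width profile along long axis
                mu=q.mean(0);u=np.linalg.svd(q-mu,full_matrices=0)[2];l=(q-mu)@u.T
                e=np.arange(l[:,0].min(),l[:,0].max(),8);print("    axis",u[0],[round(float(np.ptp(l[(abs(l[:,0]-x)<5),1])),0) for x in e])
E
```

```text
redwell tri [ 426.9 -294.3   -9. ] gap 3.6 px [445.9 207.7] [471.1 284.7] ell [39.  40.1] tri-ell [ 426.9 -289.6    4.9]
bluewell tri [ 606.9 -319.4    3.5] gap 1.0 px [384.3 173.8] [482.2 195.3] ell [37.5 39.5] tri-ell [ 606.9 -319.4    3.6]
green tri [601.4  14.6   1.9] gap 0.5 px [293.2 239.5] [316.2 197.1] ell [46.8 47.6] tri-ell [601.4  14.6   2. ]
v1cap tri [609.8 304.4  76.5] gap 1.0 px [157.5 288.5] [160.7 182.3] ell [11. 12.] tri-ell [609.7 304.4  76.5]
v2cap tri [444.9 314.2  76.2] gap 0.7 px [222.5 347.1] [150.9 270.8] ell [11.6 12.6] tri-ell [444.9 314.2  76.1]
tape tri [440.7   3.9  23.7] gap 1.0 px [361.9 261.1] [321.4 276.2] ell [30.5 31. ] tri-ell [440.7   3.9  23.7]
trayfloor tri [ 532.1 -167.     4.6] gap 3.1 px [374.4 211.1] [407.1 230.9] ell [26.2 87.6] tri-ell [ 531.  -167.6    3.6]
    scene ((534.07275390625, -168.1356964111328), (43.19300842285156, 134.3850555419922), 82.40613555908203) 
    top ((534.2855224609375, -166.20556640625), (48.24040985107422, 138.48960876464844), 82.6366195678711) 
syr tri [542.5 148.6   3.7] gap 1.2 px [265.2 287.5] [248.7 225.8] 
[... 795 characters left out ...]
9.0, 22.0, 14.0, 16.0]
forceps tri [520.2 346.5  21.3] gap 15.9 px [182.4 359.9] [142.  231.6] ell [ 8.9 44.4] tri-ell [526.4 339.7   6.6]
    scene ((525.6002807617188, 327.58941650390625), (22.80040740966797, 128.33291625976562), 2.303769826889038) 
    top ((527.9075927734375, 345.6174011230469), (19.970029830932617, 94.45308685302734), 0.3598371744155884) 
marker tri [538.9  12.   26.4] gap 43.0 px [306.1 240.2] [324.3 234.5] ell [ 7.3 82.3] tri-ell [541.5   6.6  21.7]
    scene ((572.68603515625, 2.8131942749023438), (42.075191497802734, 88.0154037475586), 42.590362548828125) 
    top ((524.9954223632812, 5.791473388671875), (14.020033836364746, 132.49932861328125), 0.34554389119148254)
```

```bash
python3 -m jog '{"jaw":[80,80,80,80,80,80,80,80,80,80],"slide":[[0,0,0],[0,0,0],[0,0,0],[0,0,0],[0,0,0],[0,0,0],[0,0,0],[0,0,0],[0,0,0],[0,0,0]],"spin":[-1,-1,-1,-1,-1,-1,-1,-1,-0.98,0]}' 15
python3 -m jog '{"jaw":[70,70,70,70,70,70,70,70,70,70],"slide":[[1,0.5,0],[1,0.5,0],[1,0.5,0],[1,0.5,0],[1,0.5,0],[1,0.5,0],[1,0.5,0],[1,0.5,0],[1,0.5,0],[1,0.5,0]],"spin":[0,0,0,0,0,0,0,0,0,0]}'
python3 - <<'E'
from h import *
S=grab("scene"); T=grab("top","t1")
print(tri((399,138),(562,160)),tri((400,94),(562,160)), [plane("top",(248.5,v),9).round(0).tolist() for v in(196,215,235,254)])
b=blob(T,(236,185,262,265),"diff").reshape(-1,2)
print([(v,plane("top",((b[b[:,1]==v][:,0].min()+b[b[:,1]==v][:,0].max())/2,v),9).round(1)[:2].tolist()) for v in range(200,238,4)])
E
```

```text
time_s: 1.2
ee_pos: [179.1, -546.2, 213.8]
ee_rot: [-180.0, -0.0, 90.0]
force: [0.5, -0.5, 0.3]
gripper_width: 79.9
gripper_force: 0.0
time_s: 2.2
ee_pos: [329.5, -245.1, 214.0]
ee_rot: [180.0, 0.0, 89.8]
force: [0.8, 0.0, -0.4]
gripper_width: 69.8
gripper_force: 0.0
(array([ 672.30593657, -478.7087787 ,   21.83917415]), np.float64(9.129911484478017)) (array([ 629.69210934, -400.98439112,  172.89774153]), np.float64(1.6513328513084486)) [[601.0, 149.0, 9.0], [563.0, 149.0, 9.0], [523.0, 148.0, 9.0], [485.0, 147.0, 9.0]]
[(200, [593.1, 147.3]), (204, [585.0, 147.1]), (208, [576.9, 146.9]), (212, [568.8, 146.7]), (216, [560.7, 147.5]), (220, [552.7, 140.4]), (224, [544.6, 147.1]), (228, [536.6, 147.9]), (232, [528.6, 147.7]), (236, [520.6, 150.4])]
```

```bash
python3 -m jog '{"jaw":[70,70,70,70,70,70,70,70,70,70],"slide":[[1,0.5,0],[1,0.5,0],[1,0.5,0],[1,0.5,0],[1,0.5,0],[1,0.5,0],[1,0.5,0],[1,0.5,0],[1,0.5,0],[1,0.5,0]],"spin":[0,0,0,0,0,0,0,0,0,0]}'
python3 -m jog '{"jaw":[70,70,70,70,70,70,70,70,70,70],"slide":[[0.92,0.48,0],[0.92,0.48,0],[0.92,0.48,0],[0.92,0.48,0],[0.92,0.48,0],[0.92,0.48,0],[0.92,0.48,0],[0.92,0.48,0],[0.92,0.48,0],[0,0,0]],"spin":[0,0,0,0,0,0,0,0,0,0]}'
```

```text
time_s: 3.3
ee_pos: [480.0, 54.1, 213.9]
ee_rot: [180.0, 0.0, 89.8]
force: [0.1, 0.1, -0.9]
gripper_width: 70.0
gripper_force: 0.0
time_s: 4.3
ee_pos: [610.6, 304.2, 212.5]
ee_rot: [180.0, -0.0, 90.0]
force: [0.6, -0.0, -0.9]
gripper_width: 69.9
gripper_force: 0.0
```

```bash
python3 -m jog '{"jaw":[70,70,70,70,70,70,70,70,70,62],"slide":[[0,0,0.9],[0,0,0.9],[0,0,0.9],[0,0,0.9],[0,0,0.9],[0,0,0.9],[0,0,0.5],[0,0,0.3],[0,0,0],[0,0,0]],"spin":[0,0,0,0,0,0,0,0,0,0]}'
python3 -m jog '{"jaw":[56,52,48,45,42,40,36,36,36,36],"slide":[[0,0,0],[0,0,0],[0,0,0],[0,0,0],[0,0,0],[0,0,0],[0,0,0],[0,0,0],[0,0,0],[0,0,-0.1]],"spin":[0,0,0,0,0,0,0,0,0,0]}' 20
```

```text
time_s: 5.3
ee_pos: [609.7, 302.0, 29.0]
ee_rot: [179.9, -0.0, 90.0]
force: [0.7, -0.8, -0.1]
gripper_width: 64.8
gripper_force: 0.0
time_s: 6.3
ee_pos: [608.4, 301.7, 30.3]
ee_rot: [-179.9, 0.0, 90.0]
force: [0.1, 0.7, -1.5]
gripper_width: 42.4
gripper_force: 20.0
```

```bash
python3 -m jog '{"jaw":[36,36,36,36,36,36,36,36,36,36],"slide":[[0,0,-0.3],[0,0,-0.6],[0,0,-0.9],[0,0,-0.9],[0,0,-0.9],[-0.5,-0.15,0],[-0.8,-0.25,0],[-1,-0.3,0],[-1,-0.3,0],[-1,-0.3,0]],"spin":[0,0,0,0,0,0,0,0,0,0]}'
python3 -m jog '{"jaw":[36,36,36,36,36,36,36,36,36,36],"slide":[[-1,-0.3,0],[-1,-0.3,0],[-1,-0.3,0],[-1,-0.3,0],[-1,-0.3,0],[-1,-0.3,0],[-1,-0.3,0],[-1,-0.3,0],[-1,-0.3,0],[-1,-0.3,0]],"spin":[0,0,0,0,0,0,0,0,0,0]}'
python3 -m jog '{"jaw":[36,36,36,36,36,36,36,36,36,36],"slide":[[-1,-0.3,0],[-1,-0.3,0],[-0.8,-0.3,0],[-0.6,-0.2,0],[-0.3,-0.1,0],[0,0,0],[0,0,0],[0,0,0],[0,0,0],[0,0,0]],"spin":[0,0,0,0,0,0,0,0,0,0]}'
```

```text
time_s: 7.3
ee_pos: [568.2, 170.9, 137.9]
ee_rot: [-179.9, 0.1, 90.0]
force: [-0.5, 0.8, -1.0]
gripper_width: 42.4
gripper_force: 20.0
time_s: 8.3
ee_pos: [477.8, -128.3, 138.2]
ee_rot: [-179.9, -0.0, 90.0]
force: [1.0, 0.2, -0.7]
gripper_width: 42.9
gripper_force: 20.0
time_s: 9.3
ee_pos: [444.0, -237.5, 139.0]
ee_rot: [180.0, 0.0, 90.0]
force: [0.1, -0.3, -0.6]
gripper_width: 42.7
gripper_force: 20.0
```

```bash
python3 - <<'E'
from h import *
S=grab("scene","s2");T=grab("top","t2")
print(env.state()["ee_pos"])
E
```

```text
[ 443.94564218 -237.68379724  138.98973757]
```

View pics/s2.png

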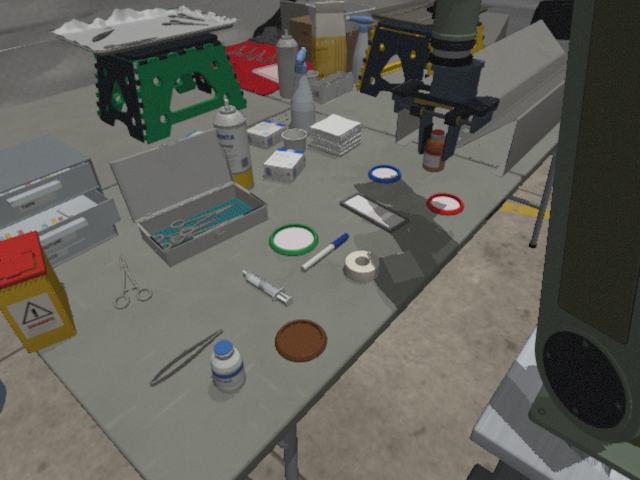

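The amber vial hangs upright in the gripper at (434,150). The red ring is at (445,204).

```bash
python3 -m jog '{"jaw":[36,36,36,36,36,36,36,36,36,36],"slide":[[-0.6,-0.2,0],[-0.65,-0.2,0],[-0.5,-0.17,0],[0,0,0.5],[0,0,0.9],[0,0,0.9],[0,0,0.7],[0,0,0.3],[0,0,0],[0,0,0]],"spin":[0,0,0,0,0,0,0,0,0,0]}'
```

```text
time_s: 10.4
ee_pos: [427.3, -291.0, 40.7]
ee_rot: [179.9, 0.1, 90.0]
force: [0.4, -1.5, 0.1]
gripper_width: 43.0
gripper_force: 20.0
```

```bash
python3 -m jog '{"jaw":[36,36,36,36,36],"slide":[[0,0,0.1],[0,0,0.05],[0,0,0.05],[0,0,0.03],[0,0,0]],"spin":[0,0,0,0,0]}'
python3 - <<'E'
from h import *
S=grab("scene","s3");T=grab("top")
s=env.state();print(s["ee_pos"],s["force"])
cv2.imwrite("pics/c3.png",cv2.resize(S[120:240,380:510,::-1],None,fx=4,fy=4))
E
```

```text
time_s: 10.9
ee_pos: [426.6, -290.5, 33.1]
ee_rot: [-180.0, 0.0, 90.0]
force: [-0.5, 1.0, -1.6]
gripper_width: 42.4
gripper_force: 20.0
[ 426.71769415 -290.55936451   33.11014915] [ 0.63444073 -0.46727665 -0.5830396 ]
```

View pics/c3.png

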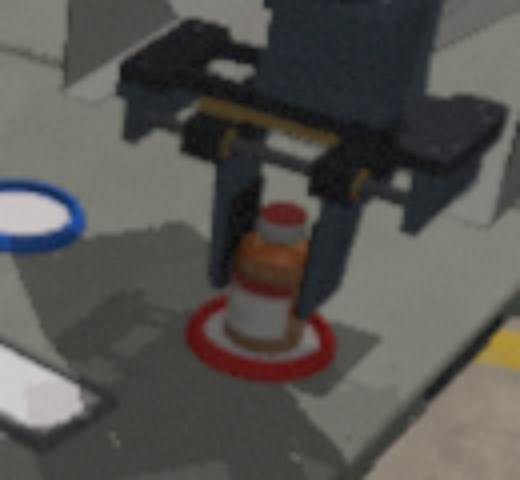

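The amber vial stands inside the red ring, roughly centred at crop (265,335) against a ring centre of (262,335). I'll lower the last bit and release.

```bash
python3 -m jog '{"jaw":[36,36,40,46,54,62,62],"slide":[[0,0,0.04],[0,0,0],[0,0,0],[0,0,0],[0,0,0],[0,0,0],[0,0,0]],"spin":[0,0,0,0,0,0,0]}'
python3 -m jog '{"jaw":[66,66,66,66,66,66,66,66,66,66],"slide":[[0,0,-0.4],[0,0,-0.8],[0,0,-1],[0,0,-1],[0,0,-0.9],[0.5,0,0],[1,0.03,0],[1,0.03,0],[1,0.03,0],[1,0.03,0]],"spin":[0,0,0,0,0,0,0,0,0,0]}'
python3 -m jog '{"jaw":[70,70,70,70,70,70,70,70,70,70],"slide":[[1,0.03,0],[1,0.03,0],[1,0.03,0],[1,0.03,0],[1,0.03,0],[1,0.03,0],[1,0.03,0],[1,0.03,0],[1,0.03,0],[1,0.03,0]],"spin":[0,0,0,0,0,0,0,0,0,0]}'
python3 -m jog '{"jaw":[70,70,70,70,70,70,70],"slide":[[1,0.03,0],[1,0.03,0],[1,0.03,0],[1,0.03,0],[0.8,0.03,0],[0.5,0,0],[0,0,0]],"spin":[0,0,0,0,0,0,0]}'
```

```text
time_s: 11.7
ee_pos: [426.7, -290.6, 31.9]
ee_rot: [180.0, 0.0, 90.0]
force: [-0.2, -0.6, 0.4]
gripper_width: 61.8
gripper_force: 0.0
time_s: 12.7
ee_pos: [429.4, -153.6, 154.5]
ee_rot: [-179.9, -0.0, 90.0]
force: [1.2, 0.4, 0.7]
gripper_width: 66.3
gripper_force: 0.0
time_s: 13.7
ee_pos: [438.1, 145.9, 154.4]
ee_rot: [-179.9, 0.0, 90.0]
force: [-0.1, 0.0, -0.9]
gripper_width: 70.0
gripper_force: 0.0
time_s: 14.4
ee_pos: [443.1, 304.7, 154.3]
ee_rot: [-180.0, 0.0, 90.1]
force: [0.9, -0.1, -0.7]
gripper_width: 69.9
gripper_force: 0.0
```

```bash
python3 -m jog '{"jaw":[70,70,70,70,70,70,70,70,66,60],"slide":[[0.31,0.06,0],[0,0,0],[0,0,0.6],[0,0,0.9],[0,0,0.9],[0,0,0.9],[0,0,0.6],[0,0,0.28],[0,0,0],[0,0,0]],"spin":[0,0,0,0,0,0,0,0,0,0]}'
python3 -m jog '{"jaw":[56,52,48,45,42,40,36,36,36,36],"slide":[[0,0,0],[0,0,0],[0,0,0],[0,0,0],[0,0,0],[0,0,0],[0,0,0],[0,0,0],[0,0,0],[0,0,-0.2]],"spin":[0,0,0,0,0,0,0,0,0,0]}' 20
```

```text
time_s: 15.4
ee_pos: [446.3, 312.8, 30.2]
ee_rot: [179.9, -0.0, 90.0]
force: [0.3, 0.2, -0.3]
gripper_width: 61.8
gripper_force: 0.0
time_s: 16.4
ee_pos: [445.2, 312.3, 34.8]
ee_rot: [-179.9, 0.1, 90.0]
force: [0.3, -0.4, -1.3]
gripper_width: 42.7
gripper_force: 20.0
```

```bash
python3 -m jog '{"jaw":[36,36,36,36,36,36,36,36,36,36],"slide":[[0,0,-0.3],[0,0,-0.7],[0,0,-0.9],[0,0,-0.9],[0,0,-0.7],[-0.5,0.12,0],[-0.8,0.2,0],[-1,0.25,0],[-1,0.25,0],[-1,0.25,0]],"spin":[0,0,0,0,0,0,0,0,0,0]}'
python3 -m jog '{"jaw":[36,36,36,36,36,36,36,36,36,36],"slide":[[-1,0.25,0],[-1,0.25,0],[-1,0.25,0],[-1,0.25,0],[-1,0.25,0],[-1,0.25,0],[-1,0.25,0],[-1,0.25,0],[-1,0.25,0],[-1,0.25,0]],"spin":[0,0,0,0,0,0,0,0,0,0]}'
python3 -m jog '{"jaw":[36,36,36,36,36,36,36,36,36],"slide":[[-1,0.26,0],[-1,0.27,0],[-1,0.27,0],[-1,0.27,0],[-0.9,0.25,0],[-0.6,0.2,0],[-0.4,0.1,0],[0,0,0],[0,0,0]],"spin":[0,0,0,0,0,0,0,0,0]}'
```

```text
time_s: 17.4
ee_pos: [477.2, 181.4, 139.4]
ee_rot: [-179.9, 0.1, 90.0]
force: [0.3, 0.6, -1.1]
gripper_width: 42.7
gripper_force: 20.0
time_s: 18.4
ee_pos: [551.6, -118.3, 139.3]
ee_rot: [-179.9, 0.0, 90.0]
force: [0.2, -0.0, -0.3]
gripper_width: 42.4
gripper_force: 20.0
time_s: 19.3
ee_pos: [600.4, -292.9, 139.8]
ee_rot: [-179.9, -0.1, 90.0]
force: [-0.5, 0.3, 0.1]
gripper_width: 42.4
gripper_force: 20.0
```

```bash
python3 -m jog '{"jaw":[36,36,36,36,36,36,36,36,36,36],"slide":[[-0.5,0.12,0],[-0.38,0.1,0],[0,0,0.4],[0,0,0.9],[0,0,0.9],[0,0,0.7],[0,0,0.4],[0,0,0.15],[0,0,0],[0,0,0]],"spin":[0,0,0,0,0,0,0,0,0,0]}'
python3 - <<'E'
from h import *
S=grab("scene","s4");s=env.state();print(s["ee_pos"],s["force"])
cv2.imwrite("pics/c4.png",cv2.resize(S[80:230,320:480,::-1],None,fx=4,fy=4))
E
```

```text
time_s: 20.3
ee_pos: [608.6, -320.0, 38.0]
ee_rot: [179.9, 0.1, 90.0]
force: [0.3, 0.8, -0.6]
gripper_width: 42.2
gripper_force: 20.0
[ 608.69136244 -320.09305222   38.27632123] [ 0.80719228  0.21962584 -0.04327142]
```

View pics/c4.png

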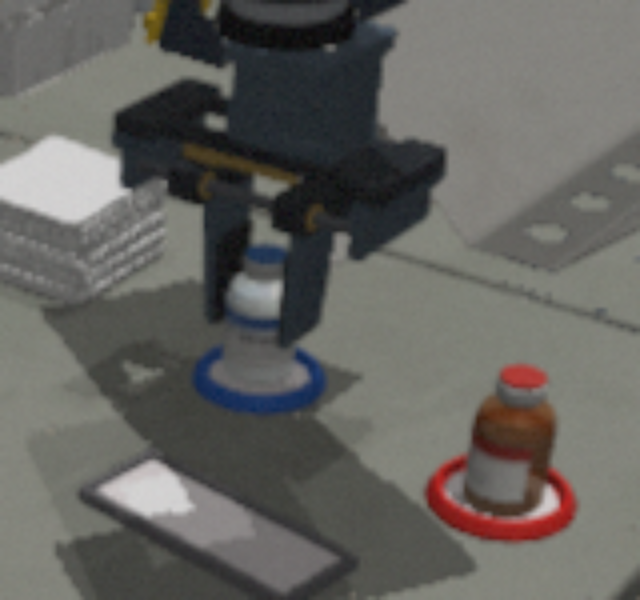

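The amber vial stands upright in the red ring (crop 505,497). The clear vial is just above the blue ring floor (258,370), centred.

```bash
python3 -m jog '{"jaw":[36,36,36,36,36,40,46,54,62,62],"slide":[[0,0,0.1],[0,0,0.06],[0,0,0.04],[0,0,0],[0,0,0],[0,0,0],[0,0,0],[0,0,0],[0,0,0],[0,0,0]],"spin":[0,0,0,0,0,0,0,0,0,0]}'
python3 -m jog '{"jaw":[66,66,66,66,66,66,66,66,66,66],"slide":[[0,0,-0.4],[0,0,-0.8],[0,0,-1],[0,0,-1],[0,0,-0.6],[0.5,-0.25,0],[1,-0.5,0],[1,-0.5,0],[1,-0.5,0],[1,-0.5,0]],"spin":[0,0,0,0,0,0,0,0,0,0]}'
python3 -m jog '{"jaw":[85,85,85,85,85,85,85,85,85],"slide":[[1,-0.5,0],[1,-0.5,0],[1,-0.5,0],[1,-0.5,0],[0.8,-0.5,0],[0.6,-0.5,0],[0.4,-0.3,0],[0,0,0],[0,0,0]],"spin":[0,0,0,0,0,0,0,0,0]}'
```

```text
time_s: 21.35
ee_pos: [607.8, -319.7, 30.7]
ee_rot: [-180.0, -0.0, 90.0]
force: [0.2, -0.2, 0.1]
gripper_width: 61.5
gripper_force: 0.0
time_s: 22.35
ee_pos: [539.9, -183.7, 145.9]
ee_rot: [179.9, 0.0, 90.0]
force: [0.8, 0.1, 1.2]
gripper_width: 66.2
gripper_force: 0.0
time_s: 23.25
ee_pos: [442.3, -10.9, 145.5]
ee_rot: [179.9, 0.0, 90.0]
force: [-0.3, -0.2, -1.3]
gripper_width: 85.1
gripper_force: 0.0
```

```bash
python3 -m jog '{"jaw":[85,85,85,85,85,85,85,85,85,80],"slide":[[0.5,-0.05,0],[0,0,0.3],[0,0,0.8],[0,0,0.9],[0,0,0.9],[0,0,0.9],[0,0,0.5],[0,0,0.25],[0,0,0],[0,0,0]],"spin":[0,0,0,0,0,0,0,0,0,0]}'
python3 -m jog '{"jaw":[75,70,66,63,60,56,56,56,56,56],"slide":[[0,0,0],[0,0,0],[0,0,0],[0,0,0],[0,0,0],[0,0,0],[0,0,0],[0,0,0],[0,0,0],[0,0,-0.3]],"spin":[0,0,0,0,0,0,0,0,0,0]}' 20
python3 -m jog '{"jaw":[56,56,56,56,56,56,56,56,56,56],"slide":[[0,0,-0.5],[0,0,-0.9],[0,0,-0.9],[0,0,0],[0,0.7,0],[0,1,0],[0.1,1,0],[0.1,1,0],[0.15,0.9,0],[0,0.4,0]],"spin":[0,0,0,0,0,0,0,0,0,0]}'
python3 -m jog '{"jaw":[56,56],"slide":[[0,0,0],[0,0,0]],"spin":[0,0]}'
```

```text
time_s: 24.25
ee_pos: [440.6, 3.9, 8.7]
ee_rot: [179.9, 0.0, 90.0]
force: [-1.2, -0.4, 0.4]
gripper_width: 80.7
gripper_force: 0.0
time_s: 25.25
ee_pos: [438.9, 4.4, 16.8]
ee_rot: [-179.8, 0.0, 90.0]
force: [0.7, 0.4, -0.1]
gripper_width: 60.7
gripper_force: 20.0
time_s: 26.25
ee_pos: [591.5, 15.1, 85.3]
ee_rot: [-180.0, 0.0, 90.0]
force: [-0.0, 0.3, 0.4]
gripper_width: 60.1
gripper_force: 20.0
time_s: 26.45
ee_pos: [588.2, 14.6, 85.6]
ee_rot: [-179.8, 0.0, 90.0]
force: [-0.9, 1.0, 0.6]
gripper_width: 60.5
gripper_force: 20.0
```

```bash
python3 -m jog '{"jaw":[56,56,56,56,56,56,56,56],"slide":[[0,0.43,0],[0,0,0],[0,0,0.6],[0,0,0.9],[0,0,0.5],[0,0,0.2],[0,0,0],[0,0,0]],"spin":[0,0,0,0,0,0,0,0]}'
python3 - <<'E'
from h import *
S=grab("scene","s5");s=env.state();print(s["ee_pos"],s["force"])
cv2.imwrite("pics/c5.png",cv2.resize(S[170:290,230:390,::-1],None,fx=4,fy=4))
E
```

```text
time_s: 27.25
ee_pos: [603.0, 14.8, 21.3]
ee_rot: [179.9, 0.0, 90.0]
force: [0.9, 0.1, -0.0]
gripper_width: 60.7
gripper_force: 20.0
[603.26319087  14.7889305   21.53356886] [ 0.33783467  0.40188256 -0.61231784]
```

View pics/c5.png

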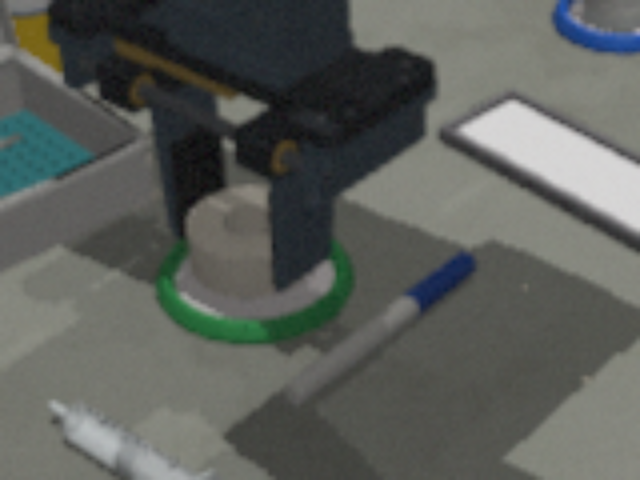

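The tape is held above the green dish, inside the ring (crop centre about 235,260), and the marker is undisturbed.

```bash
python3 -m jog '{"jaw":[56,56,56,56,60,64,68,72,72,72],"slide":[[0,0,0.15],[0,0,0.1],[0,0,0.02],[0,0,0],[0,0,0],[0,0,0],[0,0,0],[0,0,0],[0,0,0],[0,0,0]],"spin":[0,0,0,0,0,0,0,0,0,0]}'
python3 -m jog '{"jaw":[72,72,72,72,72,72,72,72,72,72],"slide":[[0,0,-0.4],[0,0,-0.9],[0,0,-1],[0,0,-0.6],[0.7,-0.3,0],[1,-0.45,0],[1,-0.45,0],[1,-0.45,0],[0.7,-0.3,0],[0,0,0]],"spin":[0,0,0,0,0,0,0,0,0,0]}'
python3 -m jog '{"jaw":[60,50,45,45,45,45,45,45,45,45],"slide":[[0,0,0],[0,0,0],[0,0,0],[0,0,0],[0,0,0],[0,0,0],[0,0,0],[0,0,0],[0,0,0],[0,0,0]],"spin":[1,1,1,1,1,1,1,1,1,1]}'
python3 -m jog '{"jaw":[45,45,45],"slide":[[0,0,0],[0,0,0],[0,0,0]],"spin":[1,0.25,0]}'
python3 - <<'E'
from h import *
S=grab("scene");T=grab("top","t6")
for n,k,bs,bt in[("tape","bright",(265,205,330,260),(295,175,340,222)),("green","green",(255,215,330,265),(282,165,350,228)),("v1","red",(420,168,450,190),(445,260,495,310)),("v2","blue",(365,130,405,160),(455,168,512,222))]:
    a=blob(S,bs,k);print(n,ctr(a))
E
```

```text
time_s: 28.3
ee_pos: [602.8, 14.8, 12.4]
ee_rot: [180.0, 0.0, 90.0]
force: [0.1, -0.4, 0.2]
gripper_width: 72.2
gripper_force: 0.0
time_s: 29.3
ee_pos: [543.4, 149.1, 100.3]
ee_rot: [180.0, -0.0, 90.2]
force: [0.0, -1.3, -1.1]
gripper_width: 72.0
gripper_force: 0.0
time_s: 30.3
ee_pos: [545.0, 145.9, 100.0]
ee_rot: [180.0, -0.1, 9.6]
force: [-0.1, 0.9, -0.7]
gripper_width: 44.8
gripper_force: 0.0
time_s: 30.6
ee_pos: [544.9, 146.1, 100.0]
ee_rot: [180.0, -0.1, -0.0]
force: [0.4, 0.1, -0.0]
gripper_width: 44.7
gripper_force: 0.0
tape [296.16645381 229.82545764]
green [294.94596491 246.87789474]
v1 [447.66666667 173.73333333]
v2 [386.05426357 145.42635659]
```

View pics/t6.png

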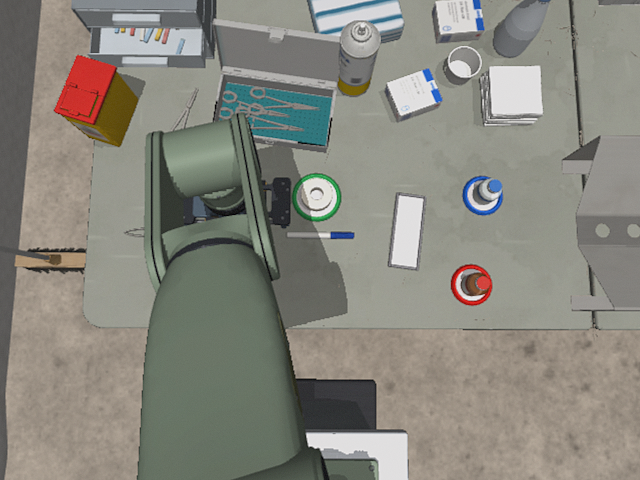

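The tape sits in the green dish (317,195). The clear vial stands in the blue ring (483,195) and the amber vial in the red ring (471,285). Next is the syringe.

```bash
python3 -m jog '{"jaw":[45,45,45,45,45,45,45,45,40,35],"slide":[[-0.03,-0.05,0.3],[0,0,0.8],[0,0,0.9],[0,0,0.7],[0,0,0.3],[0,0,0.12],[0,0,0],[0,0,0],[0,0,0],[0,0,0]],"spin":[0,0,0,0,0,0,0,0,0,0]}'
python3 -m jog '{"jaw":[30,25,20,15,10,6,6,6,6,6],"slide":[[0,0,0],[0,0,0],[0,0,0],[0,0,0],[0,0,0],[0,0,0],[0,0,0],[0,0,0],[0,0,0],[0,0,-0.3]],"spin":[0,0,0,0,0,0,0,0,0,0]}' 10
```

```text
time_s: 31.7
ee_pos: [544.0, 148.5, 6.5]
ee_rot: [-180.0, -0.1, -0.0]
force: [0.5, -0.7, 0.8]
gripper_width: 35.8
gripper_force: 0.0
time_s: 32.7
ee_pos: [542.4, 148.1, 14.0]
ee_rot: [180.0, 0.2, -0.0]
force: [-0.1, 1.5, -0.6]
gripper_width: 12.9
gripper_force: 10.0
```

```bash
python3 -m jog '{"jaw":[6,6,6,6,6,6,6,6,6,6],"slide":[[0,0,-0.5],[0,0,-0.9],[0,0,-0.9],[0,0,-0.3],[0,0.5,0],[0,0.9,0],[-0.04,1,0],[-0.04,1,0],[-0.04,1,0],[-0.04,1,0]],"spin":[0,0,0,0,0,0,0,0,0,0]}'
python3 -m jog '{"jaw":[6,6,6,6,6,6,6,6,6,6],"slide":[[-0.04,1,0],[-0.04,1,0],[-0.04,1,0],[-0.04,1,0],[0,0.7,0],[0,0.4,0],[0,0,0],[0,0,0],[0,0,0],[0,0,0]],"spin":[0,0,0,0,0,0,0,0.5,0.42,0]}'
python3 - <<'E'
from h import *
S=grab("scene","s7");s=env.state();print(s["ee_pos"],s["force"])
cv2.imwrite("pics/c7.png",cv2.resize(S[120:260,300:480,::-1],None,fx=4,fy=4))
E
```

```text
time_s: 33.7
ee_pos: [537.0, -15.8, 91.1]
ee_rot: [180.0, 0.2, -0.0]
force: [1.0, -0.9, -0.7]
gripper_width: 12.9
gripper_force: 10.0
time_s: 34.7
ee_pos: [533.3, -165.6, 92.2]
ee_rot: [-180.0, 0.1, -7.3]
force: [-0.3, 0.1, 0.3]
gripper_width: 12.8
gripper_force: 10.0
[ 533.39241961 -165.71769551   92.31286819] [-0.2045434  -0.13705241  0.07412654]
```

View pics/c7.png

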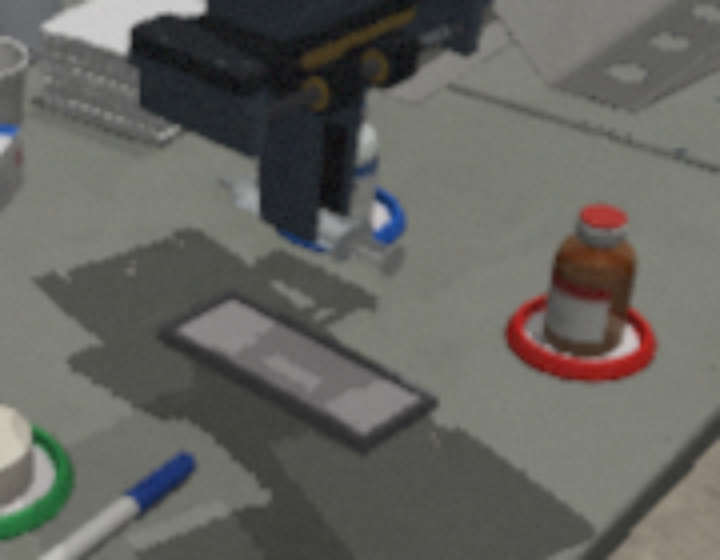

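The syringe is held level, lengthways over the tray (crop 315,215; tray at 300,370).

```bash
python3 -m jog '{"jaw":[6,6,6,6,6,6,6,6,6,6],"slide":[[0.02,0.03,0.4],[0,0,0.8],[0,0,0.8],[0,0,0.4],[0,0,0.2],[0,0,0.05],[0,0,0.02],[0,0,0],[0,0,0],[0,0,0]],"spin":[0,0,0,0,0,0,0,0,0,0]}'
```

```text
time_s: 35.75
ee_pos: [534.6, -167.8, 13.3]
ee_rot: [180.0, -0.1, -7.4]
force: [-0.4, 0.5, 1.5]
gripper_width: 13.3
gripper_force: 10.0
```

```bash
python3 -m jog '{"jaw":[6,6,6,9,12,15,18,22,25,25],"slide":[[0,0,0.05],[0,0,0.02],[0,0,0],[0,0,0],[0,0,0],[0,0,0],[0,0,0],[0,0,0],[0,0,0],[0,0,0]],"spin":[0,0,0,0,0,0,0,0,0,0]}'
python3 -m jog '{"jaw":[25,25,25,25,25,25,25,25,25,25],"slide":[[0,0,-0.3],[0,0,-0.6],[0,0,-0.9],[0,0,-1],[0,0,-1],[0,0,-1],[-0.6,-0.6,-0.5],[-1,-1,0],[-1,-1,0],[-1,-1,0]],"spin":[0,0,0,0,0,0,0,0,0,0]}'
python3 -m jog '{"jaw":[25,25,25,25,25,25],"slide":[[-0.6,-1,0],[0,-1,0],[0,-1,0],[0,-1,0],[0,-0.5,0],[0,0,0]],"spin":[0,0,0,0,0,0]}'
python3 - <<'E'
from h import *
np.set_printoptions(precision=1,suppress=True)
S=grab("scene","s8");T=grab("top","t8");cv2.imwrite("pics/c8.png",np.hstack([cv2.resize(S[120:280,250:480,::-1],(790,550))]))
cv2.imwrite("pics/d8.png",cv2.resize(T[160:320,280:510,::-1],(790,550)))
print(env.state()["ee_pos"],env.state()["time_s"])
for n,k,bs,bt in[("v1cap","red",(425,163,470,182),(468,265,496,296)),("v2cap","blue",(365,128,405,155),(483,172,502,203)),("tape","bright",(275,210,318,243),(300,178,334,212))]:
    a,b=blob(S,bs,k),blob(T,bt,k);print(n,*tri(ctr(a),ctr(b)),ctr(a),ctr(b))
E
```

```text
time_s: 36.75
ee_pos: [534.2, -167.6, 10.5]
ee_rot: [180.0, 0.0, -7.4]
force: [-0.5, -0.3, -0.8]
gripper_width: 24.8
gripper_force: 0.0
time_s: 37.75
ee_pos: [439.9, -45.7, 170.3]
ee_rot: [-180.0, -0.1, -7.4]
force: [0.3, 0.9, -0.2]
gripper_width: 24.8
gripper_force: 0.0
time_s: 38.35
ee_pos: [440.7, 91.1, 170.2]
ee_rot: [-180.0, -0.1, -7.2]
force: [0.1, 0.9, -0.0]
gripper_width: 25.1
gripper_force: 0.0
[440.3  89.4 169.9] 38.45
v1cap [ 430.5 -290.5   76.6] 5.817156428242196 [450.2 174. ] [482.9 279.1]
 ** On entry to DLASCL parameter number  4 had an illegal value
 ** On entry to DLASCL parameter number  4 had an illegal value
 ** On entry to DLASCL parameter number  4 had an illegal value
 ** On entry to DLASCL parameter number  4 had an illegal value
 ** On entry to DLASCL parameter number  5 had an illegal value
 ** On entry to DLASCL parameter number  4 had an illegal valueh.py:27: RuntimeWarning: invalid value encountered in divide
  m=cv2.moments(c);return np.array([m["m10"],m["m01"]])/m["m00"]
Traceback (most recent call last):
  File "h.py", line 14, in tri
    s=np.linalg.lstsq(np.c_[d,-e],p-o,rcond=None)[0]
      ~~~~~~~~~~~~~~~^^^^^^^^^^^^^^^^^^^^^^^^^^^^
numpy.linalg.LinAlgError: SVD did not converge in Linear Least Squares
```

View pics/c8.png

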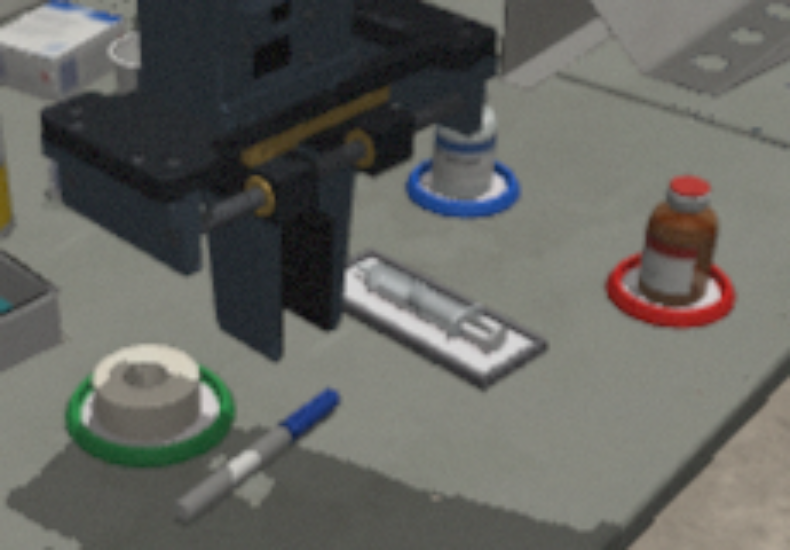

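View pics/d8.png

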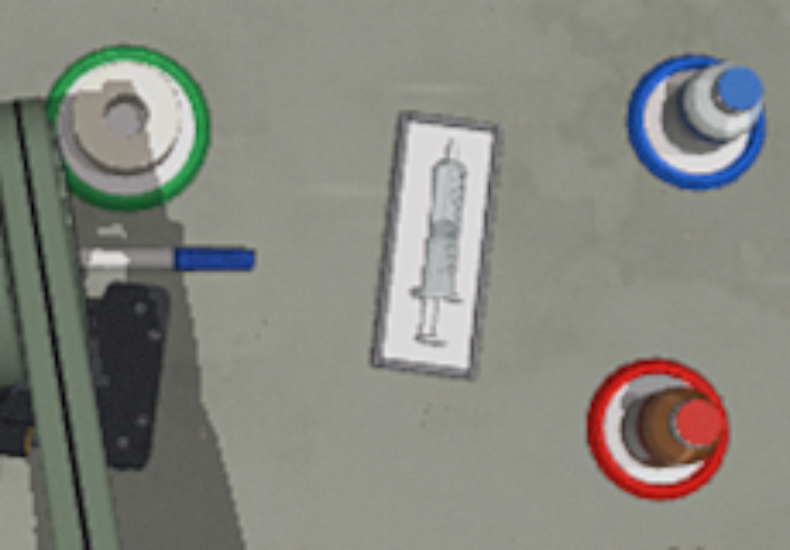

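All four items are seated. The tape is in the green ring (crop 125,125), the clear vial in the blue (697,122) and the amber vial in the red (657,428). The syringe lies along the tray (440,245) and the marker is where it was.

```bash
python3 -c "
from workcell import env
print(env.job_done())"
```

```text
the job is handed in; nothing more can be done
None
```

I handed the job in at about 38 s on the robot's clock. The last pictures show both vials upright in their rings, the tape flat in the green dish and the syringe lengthways in the grey tray. The marker is where it lay and the forceps were not approached, though the closing views did not cover them; no verdict came back.

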